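# Start the wing knob of the loaded rubbing jig on its thread

### The arm

A 6-joint arm with a two-finger parallel gripper is mounted at the origin on a cart in front of the work surface, level with it; the furniture and walls round the work are solid. World frame = base frame: x ahead of the robot, y to its left, z up, the work surface at z = 0. Lengths are in mm, angles in rad, forces in N, time in s.
With the tool pointing down it reaches from about 300 to 750 mm from the base axis. Payload 8.5 kg.
Tool frame: the origin (TCP) lies midway between the tips of the shut fingers; the grasp point (between the pads) lies 19 mm behind it; y points along the fingers, x is the direction in which the jaws open and shut, and the axes are right-handed (so a half turn about y gives the same grasp; the last joint's range is limited). The gripper opens to 85 mm and grips with 20 to 120 N. Pads are 22 mm wide; open, the fingers measure 114 mm over their backs; the gripper's body (76 mm by 85 mm) begins 54 mm behind the grasp point. The pads swing forward as they close: fully open they stand 13 mm farther back than shut.
Start: joints at [-1.324, 0.381, 1.297, -0, 1.464, -0.215], TCP at [245.05, -492.373, 231.322] pointing down, gripper open.
Joint ranges: [-3.11, 3.11], [-0.89, 2.33], [0.22, 2.48], [-1.42, 4.56], [0.17, 2.85], [-2.88, 2.88]. Speed limits (rad/s): [2.39, 2.39, 3.14, 3.14, 3.14, 3.14].

### API

Orientations are given as [roll, pitch, yaw] about the fixed x, y, z axes, in that order (R = Rz(yaw) Ry(pitch) Rx(roll)).
In Python, from rig import get_obs, vision, arm, boxes_of, masks_of gives the robot as it stands.
- The arm moves only by the tool jog_arm, never from a script. Its argument "motion" is a list of rows, each a list of 7 numbers: the closure in counts, from 0 (fully open) to 255 (shut), then the shift along the tool's x, y, z in m, then the turn, a rotation vector about the tool's x, y, z in degrees. In form: [[gripper, dx, dy, dz, ax, ay, az], ...]. A call has 1 to 8 rows; each row shifts and turns the pose as measured when the row begins, along the tool's axes as they then stand; what a row does not reach is not made up. A row lasts 1/12 s, in which the tool goes at most 41.7 mm and 7.16 degrees, less where a joint would pass 70% of its speed; a pose out of reach is approached as far as the arm can. A call is refused whole if a number of a shift passes 0.0417 or a number of a turn 7.16, either way. A call with a gripper value outside its range is refused whole. The fingers move at their own pace and stop on an object; "force" is the grip in N (left out, the last holds). Time passes only in rows, so rows that do not move let the fingers close. It gives the time, the measured TCP pose, the force and the opening at its end, in the units of the state.
- get_obs(): the state, without advancing time (a new reading comes with each control period).
- vision.camera(name): name is "side" or "top"; returns the picture (480x640x3 uint8, red, green, blue); there is no depth.
- vision.calibration(name): a dict with "mtx" (3x3 intrinsics, pixels), "distortion" ([k1, k2, p1, p2, k3] as OpenCV has them; the pictures are not rectified), "R" (3x3) and "t" (3): a world point X has camera coordinates R X + t. Camera axes: x right, y down, z forward; pixel columns grow to the right and rows downward; lengths in mm; the calibration is good to about 2 mm. A picture is of the moment at which its call begins. calibration takes no time and is no camera call.
- arm.close_job(): hands the job in, once; it reports no verdict.
Trained networks look in the newest picture that a camera, given by its name, has taken for a name from the list of things; names that differ only in an ending like _2 or _b are one class to them, and where a whole thing is asked for, a point or a joint stands for the part that bears it (a point fixed in the world has none). Each returns a list of dicts, best first, with "confidence" (0 to 1); they miss things now and then, are a little off and sometimes report something else, mostly with a low value. They report only what shows in the picture. A call takes as long as a camera call.
- boxes_of(camera, thing): "at" ([x, y, z] in mm, in world coordinates, good to about 4 mm: the middle of the surface that is visible of it).
- masks_of(camera, thing): "mask" (480x640 bool, what is visible of it).
The state is a dict: "time_s": time; "qpos": joint angles; "qvel": joint speeds; "joint_torque": joint torques, N m; "ee_pos": TCP position; "ee_rot": TCP orientation; "wrist_force": force on the tool from outside, world axes, zero at the start; "moment": the same for the moment, N m; "opening": opening from 0.0 (shut) to 1.0 (fully open).
Only numpy, scipy, OpenCV 4.12 (cv2) and the standard library are available. Lean on these libraries where they do the work, as an engineer would, in place of code of your own. Each camera call takes 0.05 s, during which the arm holds its last target.

### The job

Two rubbing jigs stand on the table, and the black wing knob of each only sits on top of its thread. On the jig that holds a lacquer sample, turn the knob backwards (anticlockwise from above) until it drops into the start of its thread, then let it down fully and turn it forwards (clockwise) about a quarter turn so that it is engaged, and let go. Leave the knob of the empty jig alone.

Things in the scene. Friction and masses are not known exactly. Their poses are not given: they have to be found in the camera images.
- loaded_jig: Jig holding a sample tile (95x60x9 mm, long side along jig x) under one end of its strap: fixed plywood board, 110 (x) by 190 (y) by 18 mm; origin at the centre of its underside, on the table, z up. A flat steel strap, 30 mm wide, lies along y over the middle, its top 35 mm above the table. The knob stands at the board's centre; the tile lies on the +y half.
- loaded_grip (a point): Grip point of the loaded jig's black knob, on its vertical axis: a hub 28 mm across, 23 mm high, with an upright rib on it, 11 mm thick (x), 52 long (y), 25 high; pinch the rib across its thickness from above. The point is inside the rib, 13 mm above the hub, 12 below the rib's top; 81 mm above the table while the knob sits on the thread, 73 once dropped. y along the rib, z up, turning with it.
- loaded_turn (a joint): Knob angle (rad), + anticlockwise from above, 0 with the rib along the strap (jig y). Starts at -0.70 to -0.35, on top of the thread. Thread start at 0: from about +0.05 to a stop at +0.5 it is free to drop. Dropped, it turns clockwise under the thread, to a stop at -1.65; not dropped, it only skates on top. Friction 0.03 N m.
- loaded_drop (a joint): How far that knob has dropped (m): 0 on top of the thread, 0.008 fully down. It falls by its own weight (about 0.7 N) when nothing holds it; pinched firmly it stays up and must be let down with the gripper. It cannot be lifted off (2 mm of play upward).
- empty_wing (a point): The tip of one wing of the same kind of knob on the other, empty jig (26 mm from its axis). Not to be touched.

How it is judged:
By the outcome, as a careful person would: the job done as asked, in the order asked, and still so for the second after the job is handed in, with the robot touching nothing.
It also fails if it takes over 35 s, if anything falls off the work surface, if the arm or the gripper's body presses on something with over 40 N, if the wrist force passes 120 N, or if a joint passes its speed limit or range.

## Working session

There is one attempt and no reset: what is moved stays moved. The work goes in short steps, Python scripts to look and compute and a tool call to move; the robot and the scene stay as the last step left them, time stands still between calls to the robot, and variables do not carry over. Pictures are saved under pics/ and viewed, and the job is handed in when it is done.

Besides the shell and the picture viewer there is one more tool, called after ">>>" by a JSON object that holds its "method" and its "body". jog_arm: Moves the arm, as the interface text tells. Its arguments: {"type":"object","properties":{"motion":{"type":"array","items":{"type":"array","items":{"type":"number"}}},"force":{"type":"number"}},"required":["motion"]}

```bash
mkdir -p pics; ls; python3 - <<'E'
from rig import get_obs, vision, arm, boxes_of, masks_of
import cv2
print(get_obs())
for c in ["top","side"]:
    im=vision.camera(c); cv2.imwrite(f"pics/{c}0.png",im[:,:,::-1])
    print(c,vision.calibration(c))
    for n in ["loaded_jig","loaded_grip","empty_wing"]:
        print(c,n,[(b["confidence"],b["at"]) for b in boxes_of(c,n)])
print(get_obs()["time_s"])
E
```

```text
pics
{'time_s': 0.0, 'qpos': array([-1.32427897e+00,  3.81227534e-01,  1.29825745e+00, -1.99795698e-05,
        1.46359921e+00, -2.15294565e-01]), 'qvel': array([-1.06752567e-04, -2.03865998e-04, -3.96565648e-05, -8.71822621e-04,
        1.67849674e-04,  7.79227219e-04]), 'joint_torque': array([ 7.83515097e-04, -4.48460340e+01, -2.31277496e+01, -1.34207721e-04,
        4.75053574e-03,  1.26154340e-06]), 'ee_pos': array([ 244.98747572, -492.09978832,  230.69596025]), 'ee_rot': array([-1.57049708e+00,  1.46135281e-03, -1.10898204e+00]), 'wrist_force': array([ 0.01589502, -0.8340039 ,  0.63599027]), 'moment': array([ 9.61268207e-05, -6.56767321e-02, -8.11163983e-02]), 'opening': 0.9987703088849861}
top {'mtx': array([[536.84823377,   0.        , 324.61927329],
       [  0.        , 536.84823377, 234.15938288],
       [  0.        ,   0.        ,   1.        ]]), 'distortion': array([-0.1592147,  0.       ,  0.       ,  0.       ,  0.       ]), 'R': array([[ 0.02289337, -0.99972629, -0.00482151],
       [-0.99916317, -0.02271644, -0.03401367],
       [ 0.03389483,  0.00559616, -0.99940974]]), 't': array([   4.3370703 ,  533.58312771, 1233.8251734 ])}
top loaded_jig [(0.69, [519.2, 278.7, 14.2])]
top loaded_grip [(0.64, [517.1, 279.9, 88.9])]
top empty_wing [(0.8, [570.1, -279.0, 90.9])]
side {'mtx': array([[593.00112025,   0.        , 316.0684818 ],
       [  0.        , 593.00112025, 236.38435351],
       [  0.        ,   0.        ,   1.        ]]), 'distortion': array([-0.19978869,  0.        ,  0.        ,  0.        ,  0.        ]), 'R': array([[-0.87090957, -0.49095225, -0.02196398],
       [-0.29323841,  0.55500695, -0.77844622],
       [ 0.39437008, -0.67151558, -0.62732692]]), 't': array([ 474.25903109,  198.96486853, 1001.85193   ])}
side loaded_jig [(0.66, [506.5, 300.8, 24.6])]
side loaded_grip [(0.97, [507.0, 292.5, 79.6]), (0.37, [569.6, -271.5, 79.3])]
side empty_wing [(0.81, [568.4, -271.8, 80.8])]
0.4
```

View pics/top0.png

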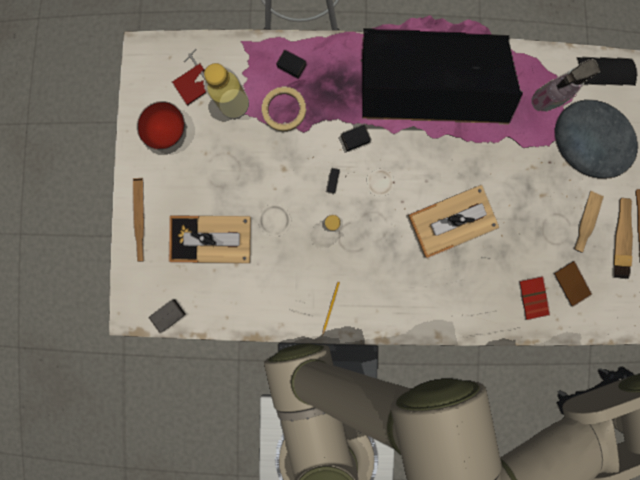

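View pics/side0.png

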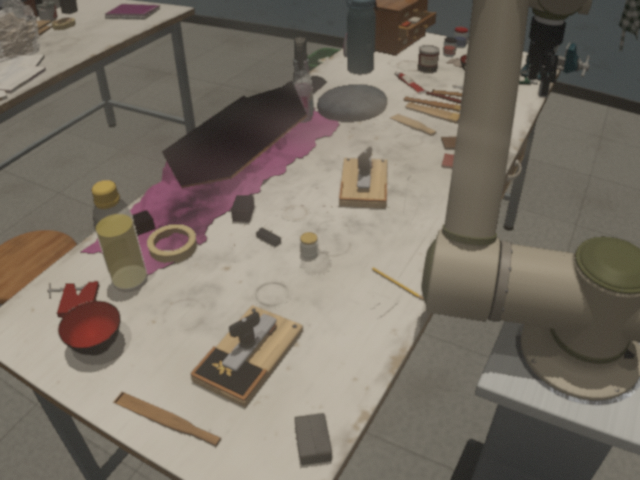

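The top view shows the loaded jig at about (210,239), with its dark tile on the left (+y). The empty jig is at (455,220). Next I measure the jig yaw, the knob axis and the rib angle.

```bash
cat > h.py <<'E'
import numpy as np, cv2
from rig import get_obs, vision, arm, boxes_of, masks_of
def rays(c,px):
    k=vision.calibration(c)
    u=cv2.undistortPoints(np.asarray(px,float).reshape(-1,1,2),k["mtx"],k["distortion"]).reshape(-1,2)
    d=np.c_[u,np.ones(len(u))]@k["R"]; o=-k["R"].T@k["t"]
    return o,d
def toplane(c,px,z):
    o,d=rays(c,px); s=(z-o[2])/d[:,2]; return o+d*s[:,None]
def proj(c,X):
    k=vision.calibration(c)
    return cv2.projectPoints(np.asarray(X,float).reshape(-1,3),cv2.Rodrigues(k["R"])[0],k["t"],k["mtx"],k["distortion"])[0].reshape(-1,2)
def rect(c,im,z,cx,cy,h=80,s=3):
    # up=+x world, left=+y
    g=np.arange(-h,h,1/s); 
    X=np.array([[cx-a,cy-b,z] for a in g for b in g]); p=proj(c,X).astype(np.float32).reshape(len(g),len(g),2)
    return cv2.remap(im,p[...,0],p[...,1],cv2.INTER_CUBIC)
E
python3 - <<'E'
from h import *
for c in ["top","side"]:
    im=vision.camera(c)[:,:,::-1].copy()
    ms=masks_of(c,"loaded_grip"); mj=masks_of(c,"loaded_jig")
    for z,m,n in [(80,ms,"knob"),(18,mj,"jig")]:
        for q in m[:1]:
            ys,xs=np.nonzero(q["mask"]); P=toplane(c,np.c_[xs,ys],z)
            (ce,sz,an)=cv2.minAreaRect(P[:,:2].astype(np.float32))
            print(c,n,q["confidence"],len(xs),"bbox",xs.min(),xs.max(),ys.min(),ys.max(),"rect",ce,sz,an)
            np.save(f"m_{c}_{n}.npy",q["mask"])
    if c=="top":
        a=rect(c,im,93,515,285,60,5); b=rect(c,im,18,515,285,110,3)
        cv2.imwrite("pics/rt.png",a); cv2.imwrite("pics/rj.png",cv2.resize(b,(600,600)))
    else:
        cv2.imwrite("pics/sc.png",cv2.resize(im[290:420,180:320],None,fx=4.5,fy=4.5,interpolation=cv2.INTER_CUBIC))
E
```

```text
top knob 0.51 220 bbox 191 215 232 245 rect (515.225830078125, 283.9570007324219) (55.88258743286133, 25.992145538330078) 86.96961975097656
top jig 0.81 3864 bbox 168 250 214 263 rect (516.982421875, 285.39422607421875) (112.1388168334961, 194.9176788330078) 0.6106879711151123
side knob 0.7 677 bbox 228 259 311 345 rect (516.0587768554688, 291.3669738769531) (47.97160339355469, 76.21813201904297) 20.344423294067383
side jig 0.89 6192 bbox 190 303 306 407 rect (513.9484252929688, 291.29638671875) (123.51166534423828, 198.49337768554688) 0.9124957323074341
```

View pics/rt.png

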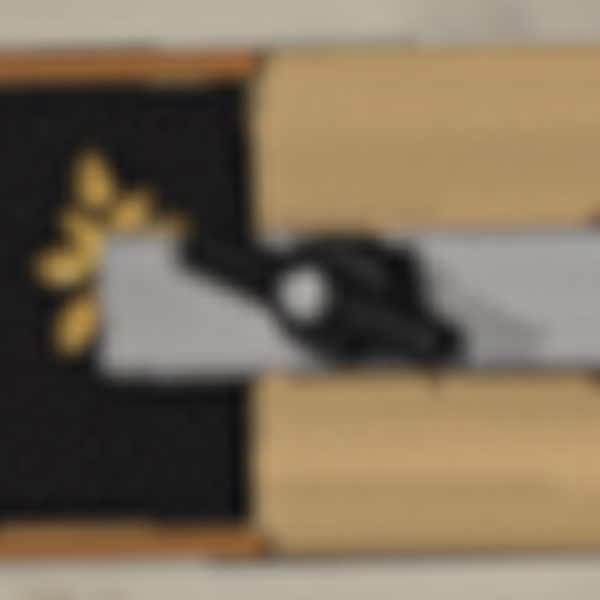

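View pics/rj.png

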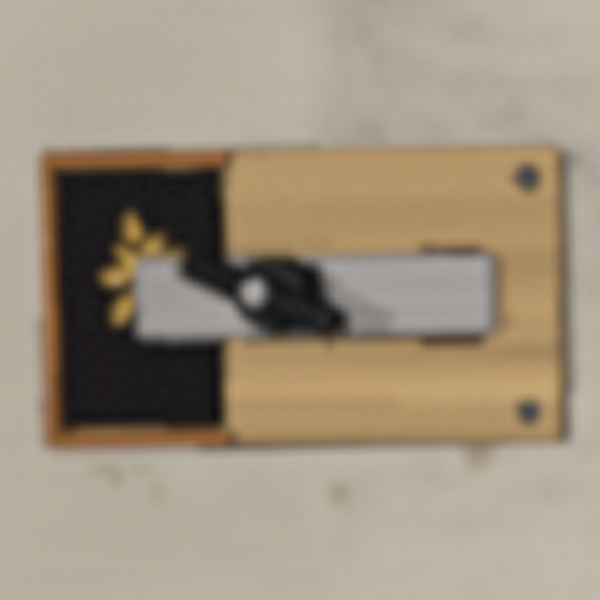

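View pics/sc.png

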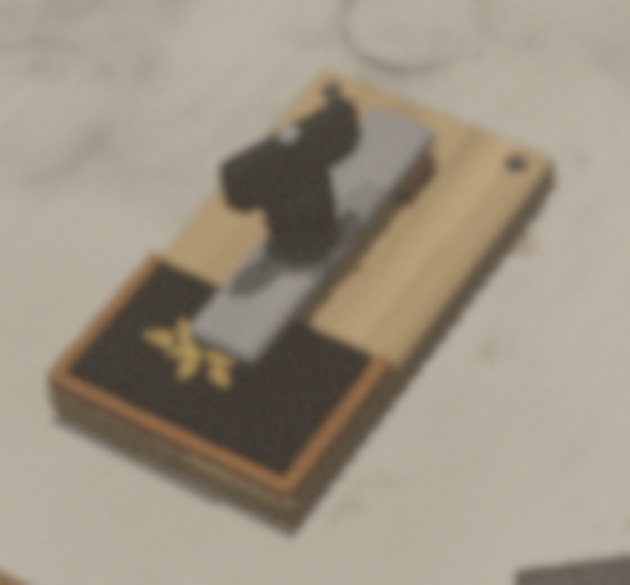

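```bash
cat > fit.py <<'E'
from h import *
from scipy.optimize import minimize
def model(c,x,y,th,dz=0,S=8):
    R=np.array([[np.cos(th),-np.sin(th)],[np.sin(th),np.cos(th)]])
    box=[[*(R@[a,b]+[x,y]),z-dz] for a in(-5.5,5.5) for b in(-26,26) for z in(68,93)]
    t=np.linspace(0,2*np.pi,24); hub=[[x+14*np.cos(u),y+14*np.sin(u),z-dz] for u in t for z in(45,68)]
    m=np.zeros((480,640),np.float32)
    m=np.zeros((140*S,140*S),np.uint8); o=np.array([150,200] if c=="top" else [180,280])
    for P in(box,hub):
        h=cv2.convexHull(((proj(c,P)-o+.5)*S).astype(np.float32)); cv2.fillConvexPoly(m,np.round(h).astype(np.int32),255)
    return cv2.resize(m,(140,140),interpolation=cv2.INTER_AREA)/255.,o
def fit(masks,dz=0,x0=(516.5,284.4,-.35)):
    def cost(p):
        e=0
        for c,k in masks.items():
            m,o=model(c,*p,dz); t=k[o[1]:o[1]+140,o[0]:o[0]+140]
            e+=np.minimum(m,t).sum()/np.maximum(m,t).sum()
        return -e/len(masks)
    best=None
    for th in (x0[2]-.2,x0[2],x0[2]+.2):
        r=minimize(cost,[x0[0],x0[1],th],method="Nelder-Mead",options=dict(initial_simplex=[[x0[0],x0[1],th],[x0[0]+4,x0[1],th],[x0[0],x0[1]+4,th],[x0[0],x0[1],th+.15]],xatol=.05,fatol=1e-4))
        if best is None or r.fun<best.fun: best=r
    return best.x,best.fun
E
python3 - <<'E'
from fit import *
M={c:np.load(f"m_{c}_knob.npy").astype(float) for c in("top","side")}
print(fit(M));
for c in M: print(c,fit({c:M[c]}))
# dark threshold of side
for c in M:
    im=vision.camera(c); 
    g=im.max(2); o=[150,200] if c=="top" else [180,280]
    p,_=fit(M); 
    v=im[o[1]:o[1]+140,o[0]:o[0]+140,::-1].copy(); v=cv2.resize(v,None,fx=4,fy=4,interpolation=cv2.INTER_CUBIC)
    m,_=model(c,*p); mm=(cv2.resize(m,None,fx=4,fy=4)>.5).astype(np.uint8)
    cs,_=cv2.findContours(mm,0,1); cv2.drawContours(v,cs,-1,(0,0,255),1)
    km=cv2.resize(M[c][o[1]:o[1]+140,o[0]:o[0]+140],None,fx=4,fy=4)>.5
    cs,_=cv2.findContours(km.astype(np.uint8),0,1); cv2.drawContours(v,cs,-1,(0,255,0),1)
    cv2.imwrite(f"pics/ov_{c}.png",v[60:300,60:460])
E
```

```text
(array([ 5.15935953e+02,  2.85777376e+02, -3.96169946e-01]), np.float64(-0.8965634233840492))
top (array([ 5.15498660e+02,  2.84910161e+02, -3.95408624e-01]), np.float64(-0.9089589452831479))
side (array([ 5.16477462e+02,  2.86616806e+02, -4.03676271e-01]), np.float64(-0.9114480466966315))
```

View pics/ov_top.png

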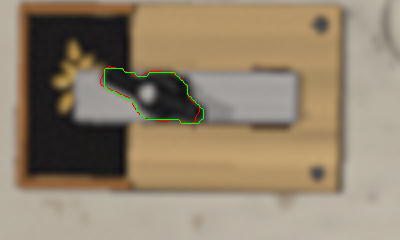

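View pics/ov_side.png

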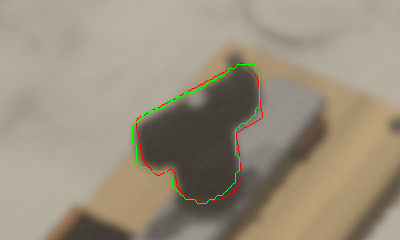

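Both cameras agree: knob axis at about (516, 285.5), rib at about −0.40 rad in the world, jig yaw about +0.01. I'll go over at height first.

>>> {"method": "jog_arm", "body": {"motion": [[0,-0.028,0,0.029,0,0,0],[0,-0.028,0,0.029,0,0,0],[0,-0.028,0,0.029,0,0,0],[0,-0.028,0,0.029,0,0,0],[0,-0.028,0,0.029,0,0,0],[0,-0.028,0,0.029,0,0,0],[0,-0.028,0,0.029,0,0,0],[0,-0.028,0,0.029,0,0,0]], "force": 30}}

```text
time_s: 1.47
ee_pos: [353.7, -184.2, 229.5]
ee_rot: [-1.571, -0.002, -1.121]
wrist_force: [1.0, -0.3, -1.1]
opening: 1.0
```

>>> {"method": "jog_arm", "body": {"motion": [[0,-0.028,0,0.029,0,0,0],[0,-0.028,0,0.029,0,0,0],[0,-0.028,0,0.029,0,0,0],[0,-0.028,0,0.029,0,0,0],[0,-0.028,0,0.029,0,0,0],[0,-0.028,0,0.029,0,0,0],[0,-0.028,0,0.029,0,0,0],[0,-0.028,0,0.029,0,0,0]]}}

```text
time_s: 2.13
ee_pos: [465.5, 130.3, 231.1]
ee_rot: [-1.566, -0.007, -1.122]
wrist_force: [0.5, 0.2, 0.7]
opening: 0.997
```

```bash
cat > go.py <<'E'
import sys
from h import *
from scipy.spatial.transform import Rotation as Ro
def go(x,y,z,yaw):
    s=get_obs(); e=s["ee_rot"]; R=Ro.from_euler("xyz",e); T=Ro.from_euler("xyz",[-np.pi/2,0,yaw])
    print("t",round(s["time_s"],2),"pos",np.round(s["ee_pos"],1),"rot",np.round(e,3),"F",np.round(s["wrist_force"],1),"M",np.round(s["moment"],2),"open",round(s["opening"],3),"q6",round(s["qpos"][5],2))
    print("tool shift mm",np.round(R.inv().apply(np.array([x,y,z])-s["ee_pos"]),1),"turn deg",np.round(np.degrees((R.inv()*T).as_rotvec()),1))
if __name__=="__main__": go(*map(float,sys.argv[1:]))
E
python3 go.py 516 285.5 170 -0.40
```

```text
t 2.13 pos [465.5 130.3 231.1] rot [-1.566 -0.007 -1.122] F [0.5 0.2 0.7] M [-0.01 -0.08  0.  ] open 0.997 q6 1.15
tool shift mm [-118.3   60.8  112.6] turn deg [ -0.1 -41.4   0.5]
```

>>> {"method": "jog_arm", "body": {"motion": [[0,-0.0237,0,0.0225,0,0,0],[0,-0.0237,0,0.0225,0,0,0],[0,-0.0237,0,0.0225,0,0,0],[0,-0.0237,0,0.0225,0,0,0],[0,-0.0237,0,0.0225,0,0,0],[0,0,0,0,0,-7,0],[0,0,0,0,0,-7,0],[0,0,0,0,0,-7,0]]}}

```text
time_s: 2.8
ee_pos: [516.6, 304.1, 229.2]
ee_rot: [-1.568, -0.008, -0.74]
wrist_force: [0.5, -0.1, -0.3]
opening: 0.999
```

>>> {"method": "jog_arm", "body": {"motion": [[0,0,0.02,0,0,-7,0],[0,0,0.02,0,0,-7,0],[0,0,0.02,0,0,-6,0],[0,0,0,0,0,0,0],[0,0,0,0,0,0,0]]}}

```text
time_s: 3.22
ee_pos: [517.7, 305.2, 168.2]
ee_rot: [-1.569, -0.011, -0.379]
wrist_force: [-0.1, 0.3, 0.5]
opening: 1.0
```

```bash
python3 go.py 516 285.5 110 -0.40
```

```text
t 3.22 pos [517.7 305.2 168.2] rot [-1.569 -0.011 -0.379] F [-0.1  0.3  0.5] M [ 0.   -0.08  0.02] open 1.0 q6 0.72
tool shift mm [  5.1  58.3 -19. ] turn deg [-0.1  1.2  0.6]
```

>>> {"method": "jog_arm", "body": {"motion": [[0,0.005,0.015,-0.015,0,1.2,0.6],[0,0,0.015,-0.004,0,0,0],[0,0,0.015,0,0,0,0],[0,0,0,0,0,0,0],[0,0,0,0,0,0,0]]}}

```text
time_s: 3.63
ee_pos: [518.1, 286.0, 128.4]
ee_rot: [-1.563, -0.006, -0.417]
wrist_force: [0.5, -0.6, 0.5]
opening: 0.999
```

```bash
python3 go.py 516 285.5 70 -0.40
```

```text
t 3.63 pos [518.1 286.  128.4] rot [-1.563 -0.006 -0.417] F [ 0.5 -0.6  0.5] M [-0.02  0.02  0.02] open 0.999 q6 0.72
tool shift mm [-2.1 58.4 -1.8] turn deg [-0.5 -1.   0.4]
```

>>> {"method": "jog_arm", "body": {"motion": [[0,-0.002,0.018,-0.0018,-0.4,-0.9,0.4],[0,0,0.016,0,0,0,0],[0,0,0.009,0,0,0,0],[0,0,0,0,0,0,0],[0,0,0,0,0,0,0]]}}

```text
time_s: 4.05
ee_pos: [519.5, 287.1, 91.9]
ee_rot: [-1.562, -0.009, -0.406]
wrist_force: [0.2, 0.2, 0.6]
opening: 1.0
```

```bash
python3 go.py 516 285.5 70 -0.40; python3 - <<'E'
from h import *
for c in["top","side"]:
    im=vision.camera(c)[:,:,::-1]; v=im[190:290,130:290] if c=="top" else im[230:400,150:350]
    cv2.imwrite(f"pics/{c}_a.png",cv2.resize(v,None,fx=3.5,fy=3.5,interpolation=cv2.INTER_CUBIC))
E
```

```text
t 4.05 pos [519.5 287.1  91.9] rot [-1.562 -0.009 -0.406] F [0.2 0.2 0.6] M [-0.04  0.01 -0.02] open 1.0 q6 0.71
tool shift mm [-2.8 21.8 -3. ] turn deg [-0.5 -0.4  0.5]
```

View pics/side_a.png

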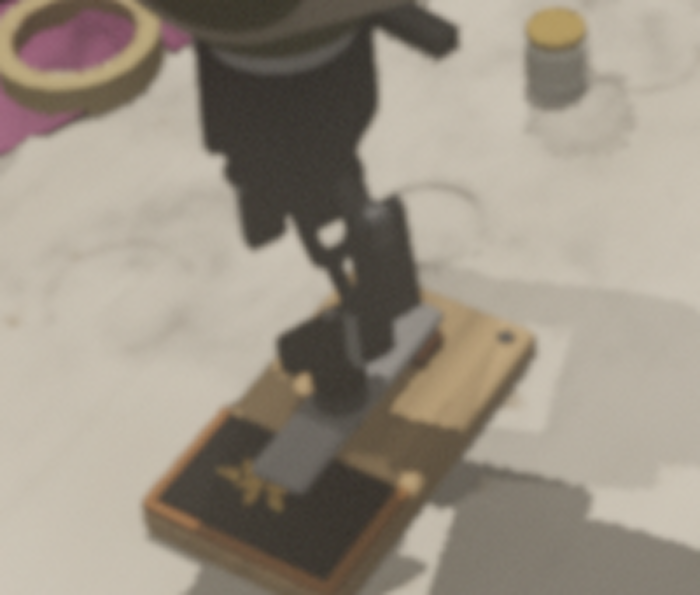

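View pics/top_a.png

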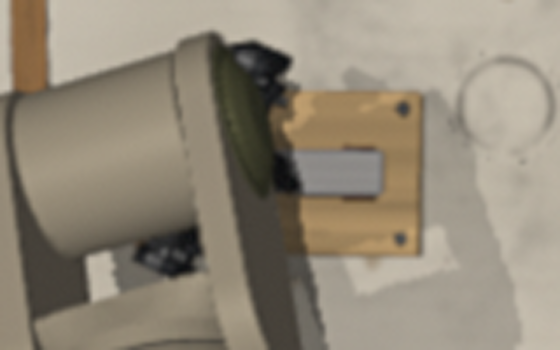

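>>> {"method": "jog_arm", "body": {"motion": [[0,-0.003,0.006,-0.003,-0.5,0,0.5],[0,0,0.006,0,0,0,0],[0,0,0.006,0,0,0,0],[0,0,0,0,0,0,0]]}}

```text
time_s: 4.48
ee_pos: [516.1, 285.7, 74.5]
ee_rot: [-1.569, -0.002, -0.406]
wrist_force: [-0.2, -0.4, -0.2]
opening: 1.0
```

```bash
python3 go.py 516 285.5 70 -0.40
```

```text
t 4.48 pos [516.1 285.7  74.5] rot [-1.569 -0.002 -0.406] F [-0.2 -0.4 -0.2] M [ 0.01  0.08 -0.01] open 1.0 q6 0.71
tool shift mm [ 0.   4.5 -0.2] turn deg [-0.1 -0.4  0.1]
```

>>> {"method": "jog_arm", "body": {"motion": [[0,0,0.0035,0,0,0,0],[120,0,0,0,0,0,0],[200,0,0,0,0,0,0],[255,0,0,0,0,0,0],[255,0,0,0,0,0,0],[255,0,0,0,0,0,0]], "force": 30}}

```text
time_s: 4.98
ee_pos: [516.1, 285.7, 70.3]
ee_rot: [-1.569, -0.002, -0.407]
wrist_force: [-0.1, 0.2, 0.3]
opening: 0.3
```

```bash
python3 go.py 516 285.5 70 -0.40
```

```text
t 4.98 pos [516.1 285.7  70.3] rot [-1.569 -0.002 -0.407] F [-0.1  0.2  0.3] M [ 0.05  0.   -0.05] open 0.3 q6 0.71
tool shift mm [-0.   0.3 -0.2] turn deg [-0.1 -0.4  0.1]
```

>>> {"method": "jog_arm", "body": {"motion": [[255,0,0,0,0,0,0],[255,0,0,0,0,0,0],[255,0,0,0,0,0,0],[255,0,0,0,0,0,0]]}}

```text
time_s: 5.32
ee_pos: [517.0, 285.3, 70.8]
ee_rot: [-1.568, -0.004, -0.407]
wrist_force: [0.6, 0.6, -1.5]
opening: 0.122
```

```bash
python3 go.py 516 285.5 70 -0.40
```

```text
t 5.32 pos [517.  285.3  70.8] rot [-1.568 -0.004 -0.407] F [ 0.6  0.6 -1.5] M [-0.01 -0.04  0.07] open 0.122 q6 0.71
tool shift mm [-1.   0.8 -0.2] turn deg [-0.1 -0.4  0.2]
```

>>> {"method": "jog_arm", "body": {"motion": [[255,0,0,0,0,-5,0],[255,0,0,0,0,-5,0],[255,0,0,0,0,-5,0],[255,0,0,0,0,-5,0],[255,0,0,0,0,-5,0],[255,0,0,0,0,-5,0],[255,0,0,0,0,0,0]]}}

```text
time_s: 5.9
ee_pos: [516.3, 285.3, 70.5]
ee_rot: [-1.57, -0.002, 0.141]
wrist_force: [1.2, -0.4, -1.9]
opening: 0.119
```

```bash
python3 go.py 516.5 285.5 70.5 0.25
```

```text
t 5.9 pos [516.3 285.3  70.5] rot [-1.57  -0.002  0.141] F [ 1.2 -0.4 -1.9] M [-0.13 -0.13  0.07] open 0.119 q6 0.16
tool shift mm [ 0.3 -0.   0.2] turn deg [-0.  -6.3  0.1]
```

>>> {"method": "jog_arm", "body": {"motion": [[255,0,0,0,0,-5,0],[255,0,0,0,0,-1,0],[255,0,0,0,0,0,0],[255,0,0.002,0,0,0,0],[255,0,0.002,0,0,0,0],[255,0,0.002,0,0,0,0],[255,0,0,0,0,0,0]]}}

```text
time_s: 6.48
ee_pos: [516.1, 285.3, 63.6]
ee_rot: [-1.571, -0.002, 0.232]
wrist_force: [1.4, 0.3, -1.4]
opening: 0.117
```

```bash
python3 go.py 516.5 285.5 62 0.25
```

```text
t 6.48 pos [516.1 285.3  63.6] rot [-1.571 -0.002  0.232] F [ 1.4  0.3 -1.4] M [-0.04 -0.09  0.04] open 0.117 q6 0.07
tool shift mm [0.4 1.6 0.1] turn deg [-0.  -1.   0.1]
```

>>> {"method": "jog_arm", "body": {"motion": [[255,0,0.001,0,0,0,0],[255,0,0.0005,0,0,0,0],[255,0,0,0,0,0,0]]}}

```text
time_s: 6.73
ee_pos: [516.2, 285.3, 62.8]
ee_rot: [-1.571, -0.002, 0.231]
wrist_force: [0.1, -1.4, -0.8]
opening: 0.119
```

```bash
python3 go.py 516.5 285.5 62 0.25
```

```text
t 6.73 pos [516.2 285.3  62.8] rot [-1.571 -0.002  0.231] F [ 0.1 -1.4 -0.8] M [-0.23  0.06  0.09] open 0.119 q6 0.07
tool shift mm [0.4 0.8 0.2] turn deg [-0.  -1.1  0.1]
```

>>> {"method": "jog_arm", "body": {"motion": [[255,0,0.0015,0,0,0,0],[255,0,0.001,0,0,0,0],[255,0,0,0,0,0,0]]}}

```text
time_s: 6.98
ee_pos: [516.1, 285.3, 63.0]
ee_rot: [-1.571, -0.004, 0.23]
wrist_force: [1.0, 0.5, -0.6]
opening: 0.118
```

```bash
python3 go.py 516.5 285.5 62 0.25
```

```text
t 6.98 pos [516.1 285.3  63. ] rot [-1.571 -0.004  0.23 ] F [ 1.   0.5 -0.6] M [-0.19  0.02  0.01] open 0.118 q6 0.07
tool shift mm [0.4 1.  0.1] turn deg [ 0.  -1.1  0.2]
```

It stopped after 8 mm of travel, so it has probably bottomed. I'll release briefly so it can settle, then look.

>>> {"method": "jog_arm", "body": {"motion": [[150,0,0,0,0,0,0],[150,0,0,0,0,0,0],[150,0,0,0,0,0,0],[150,0,0,0,0,0,0]]}}

```text
time_s: 7.32
ee_pos: [515.9, 285.7, 62.7]
ee_rot: [-1.57, -0.004, 0.229]
wrist_force: [0.1, -0.0, -0.3]
opening: 0.412
```

```bash
python3 go.py 516.5 285.5 62 0.25; python3 - <<'E'
from fit import *
c="side"
im=vision.camera(c)[:,:,::-1].copy()
outs=[]
for dz in(0,8):
    v=cv2.resize(im[280:420,180:320],None,fx=4,fy=4,interpolation=cv2.INTER_CUBIC)
    m,_=model(c,516,286,.235,dz); mm=(cv2.resize(m,None,fx=4,fy=4)>.5).astype(np.uint8)
    cs,_=cv2.findContours(mm,0,1); cv2.drawContours(v,cs,-1,(0,0,255) if dz==0 else (0,255,0),1); outs.append(v[40:480,80:470])
cv2.imwrite("pics/drop.png",np.hstack(outs))
E
```

```text
t 7.32 pos [515.9 285.7  62.7] rot [-1.57  -0.004  0.229] F [ 0.1 -0.  -0.3] M [-0.04  0.01 -0.05] open 0.412 q6 0.08
tool shift mm [ 0.5  0.7 -0.4] turn deg [-0.  -1.2  0.2]
```

View pics/drop.png

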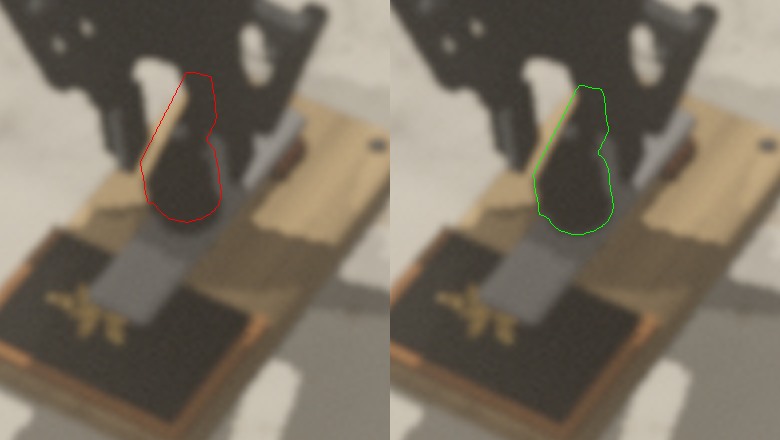

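The outline for a knob dropped 8 mm (right) fits and the undropped one doesn't, so the knob has dropped, at about +0.23. I'll regrip and turn it clockwise about 90°.

>>> {"method": "jog_arm", "body": {"motion": [[255,0,0,0,0,0,0],[255,0,0,0,0,0,0],[255,0,0,0,0,0,0],[255,0,0,0,0,0,0],[255,0,0,0,0,0,0],[255,0,0,0,0,5,0],[255,0,0,0,0,5,0],[255,0,0,0,0,5,0]]}}

```text
time_s: 8.03
ee_pos: [516.7, 285.9, 62.5]
ee_rot: [-1.569, -0.005, -0.04]
wrist_force: [1.7, 0.5, -0.2]
opening: 0.12
```

```bash
python3 go.py 516 285.5 62.7 -1.33
```

```text
t 8.03 pos [516.7 285.9  62.5] rot [-1.569 -0.005 -0.04 ] F [ 1.7  0.5 -0.2] M [ 0.02 -0.12 -0.01] open 0.12 q6 0.34
tool shift mm [-0.6 -0.2 -0.5] turn deg [-0.3 73.9  0.2]
```

>>> {"method": "jog_arm", "body": {"motion": [[255,0,0,0,0,5,0],[255,0,0,0,0,5,0],[255,0,0,0,0,5,0],[255,0,0,0,0,5,0],[255,0,0,0,0,5,0],[255,0,0,0,0,5,0],[255,0,0,0,0,5,0]]}}

```text
time_s: 8.62
ee_pos: [517.8, 285.6, 62.6]
ee_rot: [-1.565, -0.004, -0.683]
wrist_force: [1.5, -0.1, -0.2]
opening: 0.119
```

```bash
python3 go.py 516 285.5 62.7 -1.33
```

```text
t 8.62 pos [517.8 285.6  62.6] rot [-1.565 -0.004 -0.683] F [ 1.5 -0.1 -0.2] M [-0.07 -0.15  0.01] open 0.119 q6 0.99
tool shift mm [-1.4 -0.1 -1.2] turn deg [-0.4 37.1  0.1]
```

>>> {"method": "jog_arm", "body": {"motion": [[255,-0.001,0,-0.001,0,5,0],[255,0,0,0,0,5,0],[255,0,0,0,0,5,0],[255,0,0,0,0,5,0],[255,0,0,0,0,5,0],[255,0,0,0,0,5,0],[255,0,0,0,0,5,0],[255,0,0,0,0,0,0]]}}

```text
time_s: 9.28
ee_pos: [518.5, 284.5, 62.5]
ee_rot: [-1.56, -0.002, -1.329]
wrist_force: [-0.1, -0.1, -0.3]
opening: 0.119
```

```bash
python3 go.py 516 285.5 62.7 -1.33
```

```text
t 9.28 pos [518.5 284.5  62.5] rot [-1.56  -0.002 -1.329] F [-0.1 -0.1 -0.3] M [ 0.03  0.08 -0.03] open 0.119 q6 1.63
tool shift mm [-1.5 -0.2 -2.2] turn deg [-0.6  0.   0.1]
```

At −1.33. Next I release and go straight up.

>>> {"method": "jog_arm", "body": {"motion": [[100,0,0,0,0,0,0],[100,0,0,0,0,0,0],[100,0,0,0,0,0,0],[60,0,0,0,0,0,0],[60,0,-0.01,0,0,0,0],[60,0,-0.02,0,0,0,0],[60,0,-0.03,0,0,0,0],[60,0,-0.03,0,0,0,0]]}}

```text
time_s: 9.95
ee_pos: [514.3, 283.5, 150.7]
ee_rot: [-1.575, -0.002, -1.318]
wrist_force: [0.5, 0.5, -0.6]
opening: 0.764
```

>>> {"method": "jog_arm", "body": {"motion": [[60,0,-0.03,0,0,0,0],[60,0,-0.03,-0.03,0,0,0],[60,0,0,-0.035,0,0,0],[60,0,0,-0.035,0,0,0],[60,0,0,-0.035,0,0,0],[60,0,0,-0.02,0,0,0],[60,0,0,0,0,0,0]]}}

```text
time_s: 10.53
ee_pos: [361.7, 243.9, 222.6]
ee_rot: [-1.556, -0.001, -1.314]
wrist_force: [1.8, -0.5, 0.3]
opening: 0.765
```

```bash
python3 go.py 516.5 285.5 62 -1.33; python3 - <<'E'
from fit import *
M={}
for c in("top","side"):
    im=vision.camera(c)[:,:,::-1].copy(); r=masks_of(c,"loaded_grip")
    o=[150,200] if c=="top" else [180,280]
    v=cv2.resize(im[o[1]:o[1]+140,o[0]:o[0]+140],None,fx=4,fy=4,interpolation=cv2.INTER_CUBIC)
    m,_=model(c,516,286,-1.33,8); mm=(cv2.resize(m,None,fx=4,fy=4)>.5).astype(np.uint8)
    cs,_=cv2.findContours(mm,0,1); cv2.drawContours(v,cs,-1,(0,255,0),1); cv2.imwrite(f"pics/fin_{c}.png",v)
    if r: M[c]=r[0]["mask"].astype(float); print(c,r[0]["confidence"],[fit({c:M[c]},dz,(516,286,-1.33)) for dz in(0,8)])
E
```

```text
t 10.53 pos [361.7 243.9 222.6] rot [-1.556e+00 -1.000e-03 -1.314e+00] F [ 1.8 -0.5  0.3] M [-0. -0.  0.] open 0.765 q6 1.64
tool shift mm [ -1.1 163.  157.9] turn deg [-0.9  0.9  0.1]
top 0.78 [(array([514.49838951, 282.26010332,  -1.34229365]), np.float64(-0.8149581938472766)), (array([514.80291378, 284.54781677,  -1.35722486]), np.float64(-0.8182808096336152))]
side 0.88 [(array([512.10300725, 291.37279349,  -1.22505783]), np.float64(-0.9017186112494855)), (array([517.00154348, 285.61643139,  -1.22001809]), np.float64(-0.9026880805930348))]
```

View pics/fin_side.png

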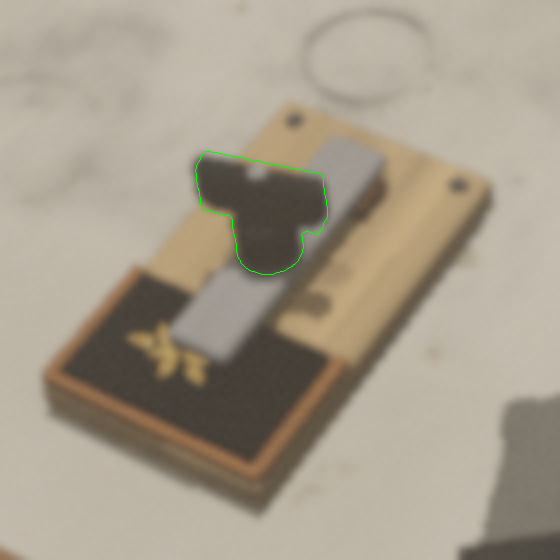

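View pics/fin_top.png

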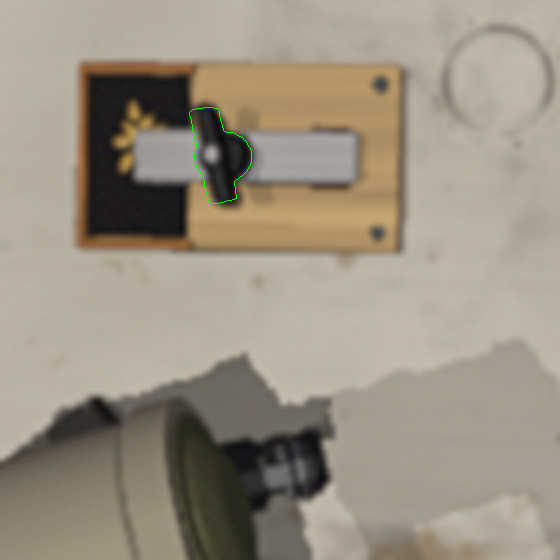

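Both views fit the knob fully down at about −1.3 rad, and the 8 mm drop also puts the axis back at (516, 285.5). The gripper is clear, so I'm handing in.

```bash
python3 -c "
from rig import arm,get_obs
print(arm.close_job()); print(get_obs()['time_s'])"
```

```text
the job is handed in; nothing more can be done
None
the job is handed in; nothing more can be done
```

The loaded jig's knob is dropped into its thread and turned forwards about a quarter turn. The gripper has let go and is clear of it, and the empty jig's knob was never touched. The job was handed in at about 10.7 s; no verdict is reported.

- **Turning back and dropping:** I pinched the rib at about −0.40 rad and turned it anticlockwise to about +0.23. I then lowered it 8 mm until it stopped. A brief release and a side picture showed it fully down.
- **Turning forwards:** I regripped and turned it clockwise about 90°, to −1.33 rad by the tool's yaw, then opened and retracted.
- **Final checks:** both pictures fit the dropped knob. Assuming the full 8 mm drop puts the fitted axis back at about (516, 285), near where it started, while assuming no drop puts it several mm off in the side view. Outline overlap alone barely separated the two cases.
- **Disagreement:** the final knob angle came out at −1.36 from the top camera and −1.22 from the side. Both are well short of the stop at −1.65.
- **Forces:** every wrist force reading stayed under about 3 N.

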